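# Stack the spare parts tote on the loaded one

## Robot

A 6-joint arm with a two-finger parallel gripper is mounted at the origin on the work surface. World frame = base frame: x ahead of the robot, y to its left, z up, the work surface at z = 0. Lengths are in mm, angles in rad, forces in N, time in s.
With the tool pointing down it reaches from about 350 to 950 mm from the base axis. Payload 17.4 kg.
Tool frame: the origin (TCP) lies at the very end of the fingers, on their centre line; the grasp point (between the pads) lies behind it (robot.tcp_to_grasp is the z of the grasp point in the tool frame, in mm); z points along the fingers, y is the direction in which the jaws open and shut (so a half turn about z gives the same grasp; the last joint's range is limited). The gripper opens to 93 mm and grips with 3 to 60 N. Pads are 15 mm wide; open, the fingers measure 128 mm over their backs; the gripper's body (75 mm by 188 mm) begins 65 mm behind the grasp point.
Start: joints at [1.283, 0.116, 1.442, -0, 1.584, -0.038], TCP at [166.875, 654.053, 218.646] pointing down, gripper open.
Joint ranges: [-2.83, 2.83], [-0.83, 2.19], [0.07, 2.5], [-1.14, 4.28], [0.01, 3], [-2.97, 2.97]. Speed limits (rad/s): [1.89, 1.89, 2.22, 3.14, 3.14, 3.14].

## Interface

Orientations are given as a rotation vector (axis times angle).
In Python, from rig import robot gives the robot as it stands.
- The arm moves only by the tool jog_arm, never from a script. Its argument "commands" is one flat list of numbers, 5 for each row, row after row: the finger opening in mm, from 0 to 93, then the shift along the tool's x, y, z in mm, then the turn about the tool's z in rad. In form: [jaw, x, y, z, twist, jaw, x, y, z, twist, ...]. A call has 1 to 12 rows; each row is the pose to reach, as a shift and turn from the pose commanded when the call began, along the tool's axes at that moment; what a row does not reach only later rows make up. A row lasts 1/10 s, in which the tool goes at most 50 mm and 8.59 degrees, less where a joint would pass 70% of its speed; a pose out of reach is approached as far as the arm can. A call with a gripper value outside its range is refused whole. The fingers move at their own pace and stop on an object; the grip force is fixed at half the most. Time passes only in rows, so rows that repeat a pose let the fingers close. It gives the time, the measured TCP pose, the force and the opening at its end, in the units of the state.
- robot.get_obs(): the state, without advancing time (a new reading comes with each control period).
- robot.snapshot(name): name is "side" or "top" or "wrist"; returns (picture, depth): 400x640x3 uint8, red, green, blue; 400x640 float32, mm along the optical axis (not along the pixel's ray), 0 where there is no reading.
- robot.get_calibration(name): a dict with "vertical_fov" (degrees; the focal length in pixels is half the picture's height over the tangent of half this angle, whatever the lens; pixels are square), "cx", "cy" (the principal point, pixels), "dist" ([k1, k2, p1, p2, k3] as OpenCV has them; the pictures are not rectified), "world_from_camera" (4x4, takes a point from camera to world coordinates); the wrist camera has in their place "hand_eye" (4x4, takes a point from camera to tool coordinates, whose origin is the TCP and whose axes are the flange's). Camera axes: x right, y up, looking along -z (the intrinsics and any distortion apply to the point x, -y, -z); pixel columns grow to the right and rows downward; lengths in mm; the calibration is good to about 2 mm. A picture is of the moment at which its call begins: read the wrist's pose just before it. get_calibration takes no time and is no camera call.
- robot.hand_in(): hands the job in, once; it reports no verdict.
The state is a dict: "time_s": time; "joints": joint angles; "joint_vel": joint speeds; "joint_efforts": joint torques, N m; "ee_pos": TCP position; "orientation": TCP orientation; "contact_force": force on the tool from outside, world axes, zero at the start; "wrist_torque": the same for the moment, N m; "width": finger opening in mm.
Only numpy, scipy, OpenCV 4.12 (cv2) and the standard library are available. Lean on these libraries where they do the work, as an engineer would, in place of code of your own. Each camera call takes 0.05 s, during which the arm holds its last target. There are 200 camera calls.

## Task

Stack the long empty tote (not the short square one) squarely on top of the long tote that holds the two freehub bodies, turned so that the low fronts of the two totes look opposite ways: that way it stands on the stacking lugs at rim height instead of nesting down onto the parts. Leave the loaded tote where it stands.

Things in the scene. Friction and masses are not known exactly. Their poses are not given: they have to be found in the camera images.
- loaded_tote: Long grey stack-nest tote on the bench (z = 0) with two steel freehubs (30 dia x 42 mm) inside; 182 (x) x 110 (y) x 78 mm tall. Origin: centre of its underside, z up. Low front (end wall 50 mm high, white paper strip on it) at -x, full-height back at +x. Upper band z 38 to 78: 182 x 110, walls 9 mm; smaller foot below: 152 x 80. About 0.45 kg with its parts, loose.
- loaded_rim (a point): Centre of the loaded tote's open top, level with its rim, 78 mm up; same axes. Four lugs flush with the rim reach 26 mm in from the long walls at x -44 to -20 and 44 to 68. A like tote facing opposite (yaw half a turn apart) stands on them, underside at this height, not held sideways; facing the same way, cut-outs in its foot pass the lugs and it nests 37 mm lower.
- spare_center (a point): Centre (39 mm up, half-way) of the empty long tote, same shape, size and axes as the loaded one, loose on the bench, 0.15 to 0.31 kg. Grip from above: either long wall, 9 mm thick, mid-wall 50.5 mm off along +y or -y, at x = +12 in the 64 mm gap between lugs; rim 39 mm above this point; inside, a step 37 mm below the rim limits the fingers. (The 110 x 110 mm tote is another.)
- spare_front (a point): Middle of the empty long tote's low front end (white paper strip, wall 50 mm high): 91 mm from its centre along its own -x, 39 mm above its underside; same axes.
There are look-alikes about, which are no part of the job. What is shaped like the part that bears spare_center but blue or pink is not meant.

How it is judged:
By the outcome, as a careful person would: the job done as asked, in the order asked, and still so for the second after the job is handed in, with the robot touching nothing.
It also fails if it takes over 38 s, if anything falls off the work surface, if the arm or the gripper's body presses on something with over 40 N, if the wrist force passes 120 N, or if a joint passes its speed limit or range.

## Working session

There is one attempt and no reset: what is moved stays moved. The work goes in short steps, Python scripts to look and compute and a tool call to move; the robot and the scene stay as the last step left them, time stands still between calls to the robot, and variables do not carry over. Pictures are saved under pics/ and viewed, about 8 in all and at most 12, crops included, and the job is handed in when it is done.

Besides the shell and the picture viewer there is one more tool, called after "Emit:" as name(argument=value, ...) on one line, values as JSON. jog_arm: Moves the arm, as the interface text tells. Its arguments: {"type":"object","properties":{"commands":{"type":"array","items":{"type":"number"}}},"required":["commands"]}

```bash
mkdir -p pics; cat > h.py <<'E'
import numpy as np, cv2
from scipy.spatial.transform import Rotation as R
from rig import robot
def cam(n,obs=None):
    c=robot.get_calibration(n); f=200/np.tan(np.radians(c['vertical_fov'])/2)
    K=np.array([[f,0,c['cx']],[0,f,c['cy']],[0,0,1.]])
    if 'world_from_camera' in c: T=np.array(c['world_from_camera'])
    else:
        W=np.eye(4);W[:3,:3]=R.from_rotvec(obs['orientation']).as_matrix();W[:3,3]=obs['ee_pos'];T=W@np.array(c['hand_eye'])
    return K,np.array(c['dist'],float),T
def snap(n):
    o=robot.get_obs(); p,d=robot.snapshot(n); return p,d,cam(n,o)
def cloud(d,C):
    K,D,T=C; v,u=np.mgrid[0:400,0:640]
    q=cv2.undistortPoints(np.stack([u.ravel(),v.ravel()],1).astype(np.float64)[:,None],K,D)[:,0]
    z=d.ravel(); P=np.stack([q[:,0]*z,-q[:,1]*z,-z],1)
    return (P@T[:3,:3].T+T[:3,3]).reshape(400,640,3)
def plane(px,z,C):
    K,D,T=C; q=cv2.undistortPoints(np.array(px,float).reshape(-1,1,2),K,D)[:,0]
    r=np.c_[q[:,0],-q[:,1],-np.ones(len(q))]@T[:3,:3].T
    return T[:3,3]+r*((z-T[2,3])/r[:,2:])
def save(n,p): cv2.imwrite('pics/'+n,p[...,::-1])
E
python3 - <<'E'
from h import *
print(robot.get_obs(), robot.tcp_to_grasp)
for n in('top','side'):
    p,d,C=snap(n); save(n+'1.png',p); np.savez('pics/'+n+'1.npz',p=p,d=d,K=C[0],D=C[1],T=C[2]); print(n,C[2][:3].round(2))
E
```

```text
{'time_s': 0.0, 'joints': array([ 1.28322552e+00,  1.16478254e-01,  1.44226394e+00, -2.11215820e-07,
        1.58400183e+00, -3.77863993e-02]), 'joint_vel': array([ 1.54143662e-03, -1.07730150e-03, -6.53010297e-05, -1.35935164e-04,
        1.26309751e-03, -5.85198852e-04]), 'joint_efforts': array([-4.01844678e-03, -7.21274972e+01, -6.22593999e+01,  7.78048276e-02,
        2.39480106e-02, -9.99037866e-05]), 'ee_pos': array([166.7980281 , 653.85427106, 217.91121863]), 'orientation': array([-3.91317949e-01, -3.11693778e+00,  1.78464052e-03]), 'contact_force': array([-0.06789641,  0.79407041, -0.74540035]), 'wrist_torque': array([ 0.04438727,  0.04242944, -0.02739906]), 'width': 92.66893813994864} -18.8
top [[-0.00000e+00  9.90000e-01 -1.50000e-01  2.65030e+02]
 [-1.00000e+00 -0.00000e+00 -2.00000e-02 -3.94300e+01]
 [-2.00000e-02  1.50000e-01  9.90000e-01  1.27184e+03]]
side [[-1.0000e+00  3.0000e-02 -8.0000e-02  3.7056e+02]
 [-8.0000e-02 -5.5000e-01  8.3000e-01  8.1197e+02]
 [-2.0000e-02  8.4000e-01  5.5000e-01  6.1712e+02]]
```

View pics/top1.png

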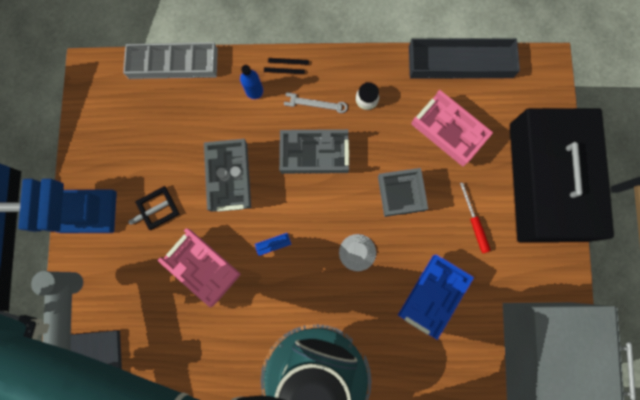

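View pics/side1.png

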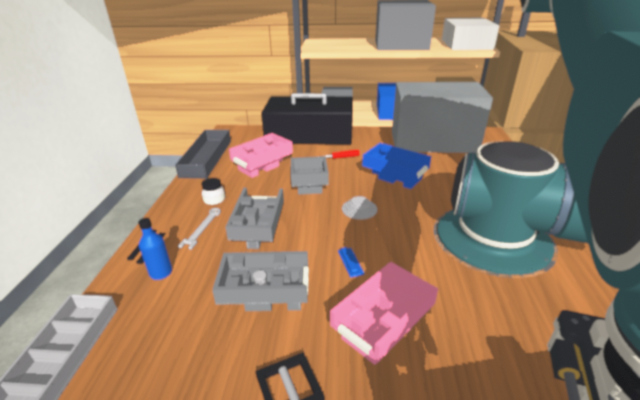

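Top view: what could be taken for the spare is the grey long one at (315,150), strip at (347,150), empty. The others are the short square one (403,192), pink ones (452,128) and (200,267), the blue one (436,297), and trays (170,60) and (463,57). The loaded tote is at (228,175), with its strip at (230,208) and freehubs at about (222,173) and (236,172). I choose (315,150).

```bash
cat > meas.py <<'E'
from h import *
def rect(P,p,box,zmin=40,zmax=90):
    # box: x0,x1,y0,y1 world
    h=p.astype(int); 
    m=(P[...,2]>zmin)&(P[...,2]<zmax)&(P[...,0]>box[0])&(P[...,0]<box[1])&(P[...,1]>box[2])&(P[...,1]<box[3])&((h.max(2)-h.min(2))<45)
    n,l,s,c=cv2.connectedComponentsWithStats(m.astype(np.uint8)); k=1+np.argmax(s[1:,4]); m=l==k
    Q=P[m]; r=cv2.minAreaRect(Q[:,:2].astype(np.float32))
    rim=Q[Q[:,2]>65]; return r,len(Q),np.median(rim[:,2]) if len(rim) else None,m
E
python3 - <<'E'
from meas import *
for n in('top','side'):
    a=np.load(f'pics/{n}1.npz'); C=(a['K'],a['D'],a['T']); P=cloud(a['d'],C); p=a['p']
    if n=='top':
        cs={k:plane([q],60,C)[0] for k,q in dict(loaded=(228,175),spare=(315,150),short=(403,192)).items()}
        for k,q in dict(lfront=(230,208),sfront=(347,150)).items(): print(k,plane([q],50,C)[0].round(0))
    for k,c in cs.items():
        print(n,k,c.round(0),rect(P,p,(c[0]-115,c[0]+115,c[1]-115,c[1]+115))[:3])
        m=(abs(P[...,0]-c[0])<100)&(abs(P[...,1]-c[1])<100); print(np.percentile(P[m][:,2],[2,50,98]).round(1))
a=np.load('pics/top1.npz'); save('crop1.png',cv2.resize(a['p'][115:225,190:440],None,fx=3,fy=3,interpolation=cv2.INTER_CUBIC))
E
```

```text
lfront [450. 226.  50.]
sfront [606. -86.  50.]
top loaded [537. 232.  60.] (((537.5503540039062, 234.39810180664062), (183.37744140625, 110.3793716430664), 4.576100826263428), 1697, np.float64(76.49402965547574))
[-5.1 10.1 79.7]
top spare [604.  -0.  60.] (((600.653564453125, 2.909149169921875), (112.05583953857422, 183.2864532470703), 0.42046070098876953), 1662, np.float64(76.3770719321243))
[-5.   5.1 79.8]
top short [ 489. -232.   60.] (((488.4888000488281, -229.78292846679688), (110.6481704711914, 111.47858428955078), 8.134830474853516), 961, np.float64(76.45660934763191))
[-5.8  0.8 79. ]
side loaded [537. 232.  60.] (((541.5439453125, 235.8612060546875), (182.60037231445312, 114.3480453491211), 5.0296149253845215), 3917, np.float64(76.60333092044448))
[-2.2 39.8 78.5]
side spare [604.  -0.  60.] (((604.585693359375, 5.019813537597656), (110.67656707763672, 186.48593139648438), 0.041417527943849564), 1758, np.float64(76.64616084257568))
[-2.4 36.7 78.6]
side short [ 489. -232.   60.] (((492.76318359375, -227.53631591796875), (108.89166259765625, 117.91010284423828), 7.825492858886719), 927, np.float64(75.21921029016028))
[-2.7  2.3 77.9]
```

View pics/crop1.png

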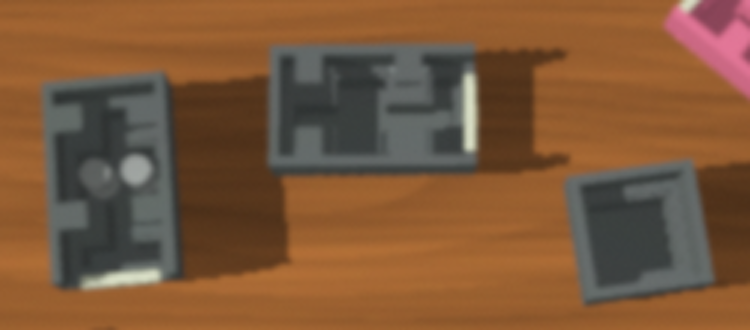

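Crop: the spare is the centre one, empty, strip at right (469,112), which faces world −y. The loaded one is at left with two round freehubs and its strip at the bottom, which faces world −x. The third one is square with no strip. The top and side views agree on the offset between the two totes to 1 mm. I grip the near wall (own +y, world −x) and work out the move.

```bash
cat >> h.py <<'E'
def go(xyz,yang):
    """tool-axes shift and twist to bring TCP to xyz with tool y at world angle yang (deg)"""
    o=robot.get_obs(); M=R.from_rotvec(o['orientation']).as_matrix()
    a=np.degrees(np.arctan2(M[1,1],M[0,1])); d=(a-yang+180)%360-180
    print('t',round(o['time_s'],2),'tcp',o['ee_pos'].round(1),'yang',round(a,2),'zdown',M[:,2].round(3),'F',o['contact_force'].round(1),'w',round(o['width'],1))
    print('shift',(M.T@(np.array(xyz)-o['ee_pos'])).round(1),'twist',round(np.radians(d),3))
E
python3 -c "
from h import *
go((552,16,200),0.4)"
```

```text
t 0.1 tcp [166.8 653.9 218. ] yang 75.69 zdown [-0.    -0.001 -1.   ] F [-0.7 -0.2 -1.2] w 92.8
shift [-530.9 -522.8   18.5] twist 1.314
```

Emit:
jog_arm(commands=[50,-531,-523,18,1.314,50,-531,-523,18,1.314,50,-531,-523,18,1.314,50,-531,-523,18,1.314,50,-531,-523,18,1.314,50,-531,-523,18,1.314,50,-531,-523,18,1.314,50,-531,-523,18,1.314,50,-531,-523,18,1.314,50,-531,-523,18,1.314,50,-531,-523,18,1.314,50,-531,-523,18,1.314])

```text
time_s: 1.3
ee_pos: [477.4, 138.5, 204.1]
orientation: [2.214, 2.229, 0.0]
contact_force: [1.2, -0.4, -0.6]
width: 50.1
```

```bash
python3 -c "
from h import *
go((552,16,200),0.4)"
```

```text
t 1.3 tcp [477.4 138.5 204.1] yang 0.4 zdown [ 0.  0. -1.] F [ 1.2 -0.4 -0.6] w 50.1
shift [-123.    73.7    4.1] twist -0.0
```

Emit:
jog_arm(commands=[50,-123,74,4,0,50,-123,74,4,0,50,-123,74,4,0,50,-123,74,4,0,50,-123,74,4,0])

```text
time_s: 1.8
ee_pos: [551.7, 17.4, 199.5]
orientation: [-2.215, -2.226, 0.001]
contact_force: [-0.4, -0.3, 0.3]
width: 50.2
```

```bash
python3 - <<'E'
from meas import *
go((552,16,200),0.4)
p,d,C=snap('wrist'); save('w1.png',p); np.savez('pics/w1.npz',p=p,d=d,K=C[0],D=C[1],T=C[2]); P=cloud(d,C)
r=rect(P,p,(490,720,-115,115)); print(r[:3])
print(C[2].round(2))
# near wall rim at x=+12 station: points rim height with y in 5..30
m=(P[...,2]>68)&(P[...,2]<85)&(P[...,1]>0)&(P[...,1]<30)&(P[...,0]>520)&(P[...,0]<580)
print(m.sum(), P[m].min(0).round(1),P[m].max(0).round(1))
E
```

```text
t 1.8 tcp [551.7  17.4 199.5] yang 0.3 zdown [-0.001  0.    -1.   ] F [-0.4 -0.3  0.3] w 50.2
shift [-1.4  0.3 -0.5] twist -0.002
(((603.4486083984375, 4.364967346191406), (110.1964340209961, 183.1496124267578), 0.1699761003255844), 11218, np.float64(77.98793299380799))
[[ 1.0000e+00 -1.0000e-02 -0.0000e+00  5.5152e+02]
 [ 1.0000e-02  9.6000e-01  2.9000e-01  1.0170e+02]
 [-0.0000e+00 -2.9000e-01  9.6000e-01  3.6579e+02]
 [ 0.0000e+00  0.0000e+00  0.0000e+00  1.0000e+00]]
256 [548.3   0.6  76.2] [557.2  30.   80.6]
```

View pics/w1.png

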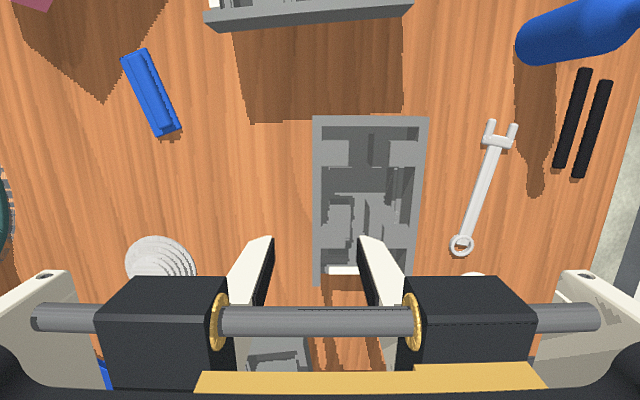

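```bash
python3 -c "
from h import *
go((553,16.4,50),0.2)"
```

```text
t 1.85 tcp [551.5  18.2 199.8] yang 0.37 zdown [-0.001  0.    -1.   ] F [0.2 0.5 0.8] w 50.1
shift [ -1.9   1.6 149.8] twist 0.003
```

Emit:
jog_arm(commands=[50,-1.5,1.2,50,0,50,-1.5,1.2,100,0,50,-1.5,1.2,125,0,50,-1.5,1.2,150,0,50,-1.5,1.2,150,0,0,-1.5,1.2,150,0,0,-1.5,1.2,150,0,0,-1.5,1.2,150,0,0,-1.5,1.2,150,0,0,-1.5,1.2,150,0,0,-1.5,1.2,150,0])

```text
time_s: 2.95
ee_pos: [553.1, 16.5, 50.5]
orientation: [2.214, 2.229, 0.0]
contact_force: [0.1, 0.2, 2.6]
width: 8.9
```

```bash
python3 -c "
from h import *
go((553,16.4,160),0.2)"
```

```text
t 2.95 tcp [553.1  16.5  50.5] yang 0.39 zdown [ 0. -0. -1.] F [0.1 0.2 2.6] w 8.9
shift [-1.000e-01 -0.000e+00 -1.095e+02] twist 0.003
```

Emit:
jog_arm(commands=[0,0,0,-8,0,0,0,0,-25,0,0,0,0,-50,0,0,0,0,-75,0,0,0,0,-100,0,0,0,0,-115,0,0,0,0,-120,0,0,0,0,-120,0,0,0,0,-120,0])

```text
time_s: 3.85
ee_pos: [552.6, 16.6, 169.0]
orientation: [-2.213, -2.228, 0.002]
contact_force: [-0.5, -0.8, -3.9]
width: 9.2
```

```bash
cat > chk.py <<'E'
from meas import *
o=robot.get_obs()
p,d,C=snap('wrist'); save('w2.png',p); P=cloud(d,C)
m=(P[...,2]>150)&(P[...,2]<235)&((p.max(2).astype(int)-p.min(2))<35)
c=o['ee_pos']; m&=(np.hypot(P[...,0]-c[0],P[...,1]-c[1])<170)
# plane fit of rim in camera
r,n,z,mm=rect(P,p,(490,720,-115,130),150,215)
print('wrist',r,n); Q=P[mm]; print(np.percentile(Q[:,2],[2,25,50,75,98]).round(1))
top=Q[Q[:,2]>np.percentile(Q[:,2],70)-8]; A=np.c_[top[:,:2]-top[:,:2].mean(0),np.ones(len(top))]; print('tilt',np.linalg.lstsq(A,top[:,2],rcond=None)[0].round(3))
p,d,C=snap('top'); P=cloud(d,C); save('t2.png',p)
print('top',rect(P,p,(490,720,-115,130),150,215)[:3])
print('loaded',rect(P,p,(420,650,120,350))[:3])
E
python3 chk.py; python3 -c "
from h import *
go((553,16.4,160),0.2)"
```

```text
wrist ((595.474365234375, 33.49699401855469), (127.18582916259766, 124.63580322265625), 0.4243444800376892) 30753
[155.5 161.4 195.7 196.7 206.5]
tilt [-2.40000e-02 -1.80000e-02  1.96701e+02]
top (((600.9305419921875, -70.94263458251953), (110.24039459228516, 33.43466567993164), 0.3054308295249939), 419, np.float64(168.02380371519553))
loaded (((537.2839965820312, 234.77987670898438), (183.42288208007812, 110.08055114746094), 4.914119720458984), 1816, np.float64(76.5520459540437))
t 3.95 tcp [552.6  16.6 168.9] yang 0.4 zdown [-0.002  0.    -1.   ] F [ 0.4  0.2 -3.5] w 8.8
shift [-0.2  0.5  8.9] twist 0.003
```

View pics/w2.png

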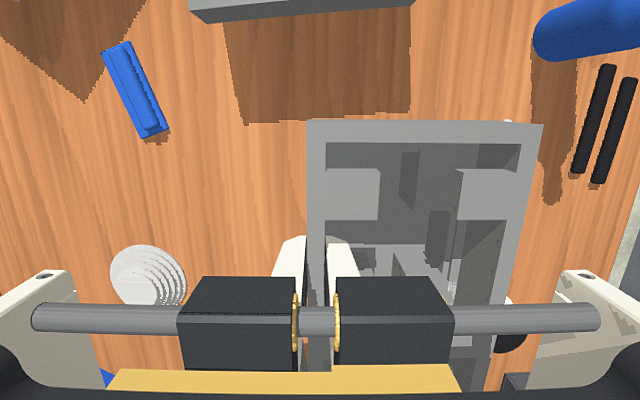

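Wrist view: the tote is held nearly level by its near wall, with its back edge at row 122, cols 306–543. I carry it high (clear of the bottle) to the far side of the loaded tote, turned, so the wrist camera sees the loaded tote beside the held one.

```bash
python3 - <<'E'
from h import *
go((531,310,250),94.9)
E
```

```text
t 3.95 tcp [552.6  16.6 168.9] yang 0.4 zdown [-0.002  0.    -1.   ] F [ 0.4  0.2 -3.5] w 8.8
shift [293.5 -19.7 -81. ] twist -1.649
```

Emit:
jog_arm(commands=[0,0,0,-20,0,0,0,0,-50,-0.03,0,5,0,-75,-0.08,0,20,0,-81,-0.18,0,45,-2,-81,-0.3,0,75,-4,-81,-0.42,0,105,-6,-81,-0.54,0,135,-8,-81,-0.66,0,165,-10,-81,-0.78,0,190,-12,-81,-0.88,0,205,-14,-81,-0.95,0,215,-14,-81,-1.0])

```text
time_s: 5.15
ee_pos: [537.0, 232.7, 250.1]
orientation: [-0.867, -3.018, 0.001]
contact_force: [0.1, 0.4, -1.7]
width: 8.6
```

```bash
python3 - <<'E'
from h import *
go((531,310,250),94.9)
E
```

```text
t 5.15 tcp [537.  232.7 250.1] yang 57.93 zdown [-0.001 -0.001 -1.   ] F [ 0.1  0.4 -1.7] w 8.6
shift [46.1 62.3  0. ] twist -0.645
```

Emit:
jog_arm(commands=[0,8,10,0,-0.08,0,18,24,0,-0.2,0,28,38,0,-0.32,0,36,50,0,-0.44,0,43,58,0,-0.54,0,46,62,0,-0.61,0,46,62,0,-0.645,0,46,62,0,-0.645,0,46,62,0,-0.645])

```text
time_s: 6.05
ee_pos: [531.7, 308.4, 250.5]
orientation: [0.126, -3.138, 0.001]
contact_force: [-0.3, -0.6, -2.3]
width: 8.7
```

```bash
python3 - <<'E'
from meas import *
go((531,184,180),94.9)
p,d,C=snap('wrist'); save('w3.png',p); np.savez('pics/w3.npz',p=p,d=d,K=C[0],D=C[1],T=C[2]); P=cloud(d,C)
r=rect(P,p,(420,660,120,350)); print('loaded wrist',r[:3])
p,d,C=snap('top'); P=cloud(d,C); print('loaded top',rect(P,p,(420,650,120,350))[:3])
E
```

```text
t 6.05 tcp [531.7 308.4 250.5] yang 94.58 zdown [-0.001 -0.    -1.   ] F [-0.3 -0.6 -2.3] w 8.7
shift [  10.6 -123.9   70.6] twist -0.006
loaded wrist (((538.5965576171875, 236.936767578125), (182.5006866455078, 110.82383728027344), 5.038918495178223), 9317, np.float64(77.87282455498698))
loaded top (((537.09033203125, 235.36207580566406), (183.40777587890625, 110.87291717529297), 4.972276210784912), 1717, np.float64(76.5339237203741))
```

View pics/w3.png

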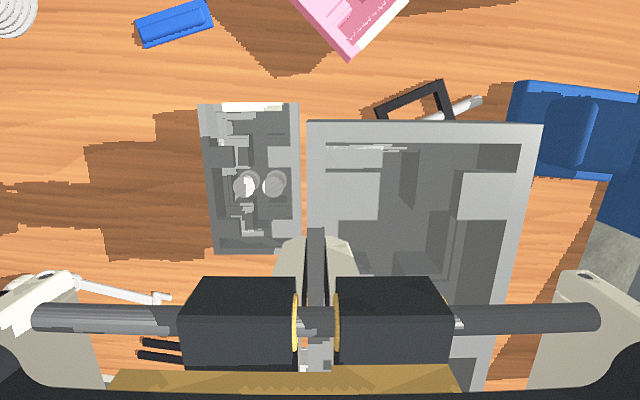

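Wrist view: loaded tote at cols 198–299, rows 103–250, strip at top (250,106). The held tote is at right with its full-height back at top, so the fronts look opposite ways. Next I measure how the held tote sits in the tool frame.

```bash
cat > held.py <<'E'
from meas import *
def held(f):
    a=np.load(f); C=(a['K'],a['D'],a['T']); H=np.array(robot.get_calibration('wrist')['hand_eye'])
    P=cloud(a['d'],(C[0],C[1],H))  # tool frame
    g=a['p'].astype(int); m=((g.max(2)-g.min(2))<40)&(P[...,2]<0)&(P[...,2]>-60)&(P[...,0]>30)&(P[...,0]<130)&(abs(P[...,1])<150)
    n,l,s,c=cv2.connectedComponentsWithStats(m.astype(np.uint8)); m=l==1+np.argmax(s[1:,4])
    Q=P[m]; rim=Q[Q[:,2]<-20]; print('n',len(Q),len(rim),'rim z',np.percentile(rim[:,2],[2,50,98]).round(1))
    A=np.c_[rim[:,:2],np.ones(len(rim))]; print('rim plane',np.linalg.lstsq(A,rim[:,2],rcond=None)[0].round(3))
    L,Rr=[],[]
    for x in np.arange(35,75,4.):
        q=rim[abs(rim[:,0]-x)<2]
        if len(q): L.append((x,q[:,1].min()));Rr.append((x,q[:,1].max()))
    for k,E in(('left',L),('right',Rr)): E=np.array(E); s=np.polyfit(E[:,0],E[:,1],1); print(k,s.round(4),'resid',np.std(E[:,1]-np.polyval(s,E[:,0])).round(2))
    B=np.array([(y,rim[abs(rim[:,1]-y)<2][:,0].max()) for y in np.arange(5,95,6.)]); s=np.polyfit(B[:,0],B[:,1],1); print('back',s.round(4),'at y=50',np.polyval(s,50).round(1))
E
python3 -c "
from held import *
held('pics/w3.npz')"
```

```text
n 14615 13487 rim z [-29.  -27.7 -22.3]
rim plane [-5.0000e-03  4.0000e-03 -2.7404e+01]
left [-0.0094 -1.7242] resid 0.12
right [9.400000e-03 1.072193e+02] resid 0.29
back [5.0000e-04 7.6721e+01] at y=50 76.7
```

```bash
python3 -c "
from h import *
go((530.2,184,150),94.95)"
```

```text
t 6.15 tcp [531.7 308.3 250.9] yang 94.59 zdown [-0. -0. -1.] F [-0.1  0.4 -4.2] w 9.0
shift [  11.4 -123.8  100.9] twist -0.006
```

Emit:
jog_arm(commands=[0,1,-10,0,-0.006,0,4,-35,0,-0.006,0,7,-70,10,-0.006,0,10,-100,30,-0.006,0,11.4,-117,55,-0.006,0,11.4,-123.8,75,-0.006,0,11.4,-123.8,90,-0.006,0,11.4,-123.8,101,-0.006,0,11.4,-123.8,101,-0.006,0,11.4,-123.8,101,-0.006])

```text
time_s: 7.15
ee_pos: [530.6, 184.6, 150.8]
orientation: [-0.138, 3.138, 0.0]
contact_force: [0.3, -0.3, -1.8]
width: 8.8
```

```bash
python3 - <<'E'
from meas import *
go((530.2,184,128.5),94.95)
for n in('side','top'):
    p,d,C=snap(n); np.savez(f'pics/{n}4.npz',p=p,d=d,K=C[0],D=C[1],T=C[2]); P=cloud(d,C)
    print(n,'held',rect(P,p,(420,660,120,350),138,184)[:2],'loaded',rect(P,p,(420,660,120,350),40,84)[:2])
    save(n+'4.png',p if n=='top' else cv2.resize(p[180:360,150:400],None,fx=3,fy=3))
E
```

```text
t 7.15 tcp [530.6 184.6 150.8] yang 95.03 zdown [ 0.  0. -1.] F [ 0.3 -0.3 -1.8] w 8.8
shift [ 0.4 -0.6 22.3] twist 0.001
side held (((542.2957153320312, 237.64601135253906), (182.78761291503906, 113.50416564941406), 5.012501239776611), 4374) loaded (((541.5845947265625, 238.37246704101562), (182.6879425048828, 111.91150665283203), 5.469371318817139), 2348)Traceback (most recent call last):
  File "<stdin>", line 5, in <module>
  File "meas.py", line 6, in rect
    n,l,s,c=cv2.connectedComponentsWithStats(m.astype(np.uint8)); k=1+np.argmax(s[1:,4]); m=l==k
                                                                      ~~~~~~~~~^^^^^^^^^
    return _wrapfunc(a, 'argmax', axis=axis, out=out, **kwds)
    return bound(*args, **kwds)
ValueError: attempt to get argmax of an empty sequence
```

View pics/side4.png

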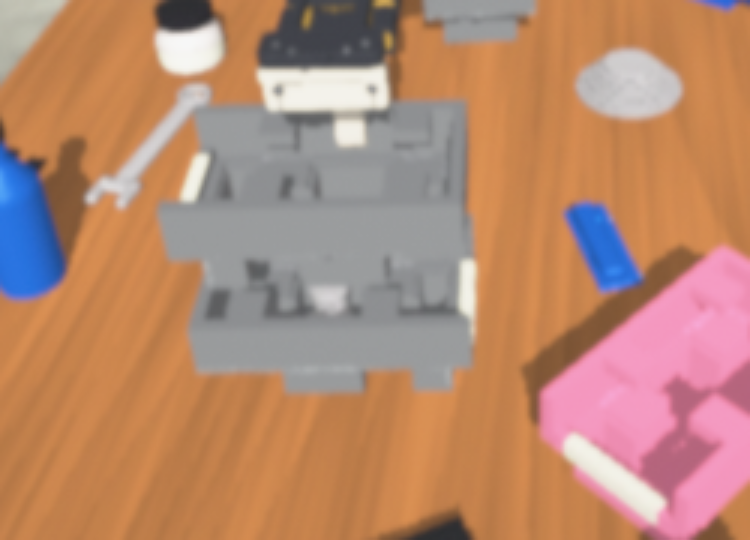

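Side view: the held tote (strip at left) hangs over the loaded one (strip at right), and their centres agree within about 2 mm. I lower it gently.

Emit:
jog_arm(commands=[0,0.4,-0.8,8,0,0,0.4,-0.8,14,0,0,0.4,-0.8,18,0,0,0.4,-0.8,20,0,0,0.4,-0.8,21,0,0,0.4,-0.8,22,0,0,0.4,-0.8,22,0])

```text
time_s: 7.95
ee_pos: [530.2, 183.3, 128.5]
orientation: [-0.137, 3.138, 0.0]
contact_force: [-0.1, -0.3, -1.1]
width: 8.7
```

Emit:
jog_arm(commands=[0,0,0,0.7,0,0,0,0,0.7,0,0,0,0,0.7,0])

```text
time_s: 8.25
ee_pos: [530.2, 183.3, 128.4]
orientation: [-0.137, 3.138, 0.0]
contact_force: [-4.2, -1.2, 6.7]
width: 8.9
```

```bash
python3 -c "
from h import *
go((530.2,184,128),94.95)"
```

```text
t 8.25 tcp [530.2 183.3 128.4] yang 94.99 zdown [ 0.001  0.    -1.   ] F [-4.2 -1.2  6.7] w 8.9
shift [-0.   0.7  0.4] twist 0.001
```

Contact came at the expected height (TCP z 128.4, +6.7 N). I release and rise.

Emit:
jog_arm(commands=[14,0,0,0.3,0,26,0,0,0.3,0,36,0,0,0.3,0,40,0,0,0.3,0,40,0,0,0.3,0,40,0,0,-10,0,40,0,0,-35,0,40,0,0,-70,0,40,0,0,-110,0,40,0,0,-110,0])

```text
time_s: 9.25
ee_pos: [531.4, 183.7, 244.1]
orientation: [-0.137, 3.131, 0.003]
contact_force: [0.5, 0.4, 1.0]
width: 39.8
```

```bash
python3 - <<'E'
from meas import *
go((531,-60,260),94.95)
p,d,C=snap('side'); P=cloud(d,C); save('side5.png',cv2.resize(p[180:360,150:400],None,fx=3,fy=3))
print('spare',rect(P,p,(420,660,120,350),118,165)[:2],'loaded',rect(P,p,(420,660,120,350),40,76)[:2])
E
```

```text
t 9.25 tcp [531.4 183.7 244.1] yang 95.0 zdown [ 0.008  0.002 -1.   ] F [0.5 0.4 1. ] w 39.8
shift [  21.5 -242.8  -16.4] twist 0.001
spare (((542.1175537109375, 236.34176635742188), (182.9383087158203, 114.47673797607422), 5.541178226470947), 4073) loaded (((515.779296875, 275.96337890625), (207.34129333496094, 92.1865005493164), 34.48209762573242), 1331)
```

View pics/side5.png

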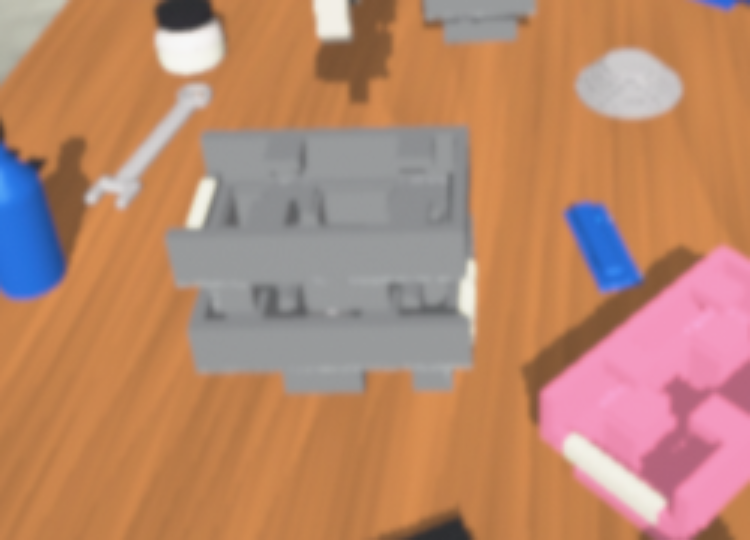

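Side view: the spare (strip left at (200,203)) stands level on the loaded tote (strip right at (467,290)). It is within 1 mm of the loaded tote's earlier centre in the same camera. I move clear for one top check.

Emit:
jog_arm(commands=[40,0,-20,-16,0,40,10,-60,-16,0,40,20,-100,-16,0,40,21,-140,-16,0,40,21,-180,-16,0,40,21,-220,-16,0,40,21,-243,-16,0,40,21,-243,-16,0,40,21,-243,-16,0])

```text
time_s: 10.2
ee_pos: [530.1, -60.7, 252.8]
orientation: [0.135, -3.138, -0.001]
contact_force: [0.1, 0.7, -0.1]
width: 39.9
```

```bash
python3 - <<'E'
from meas import *
print(robot.get_obs()['time_s'],robot.get_obs()['joint_vel'].round(2))
for n in('top','side'):
    p,d,C=snap(n); P=cloud(d,C); r=rect(P,p,(420,660,120,350),118,165); Q=P[r[3]]
    rim=Q[Q[:,2]>148]; s=np.linalg.lstsq(np.c_[rim[:,:2]-rim[:,:2].mean(0),np.ones(len(rim))],rim[:,2],rcond=None)[0]
    print(n,'spare',r[:2],'rim z/tilt',s.round(3))
    m=(P[...,2]>20)&(P[...,2]<76)&(abs(P[...,0]-538)<150)&(abs(P[...,1]-235)<130); Q=P[m]; print(' loaded seen x',np.percentile(Q[:,0],[1,99]).round(1),'y',np.percentile(Q[:,1],[1,99]).round(1))
E
```

```text
10.2 [ 0.03 -0.01 -0.   -0.    0.    0.  ]
top spare (((538.9451293945312, 235.18545532226562), (184.7861328125, 109.84889221191406), 5.125685214996338), 1908) rim z/tilt [-0.00000e+00  1.00000e-03  1.54778e+02]
 loaded seen x [390.6 630.1] y [173.6 332.7]
side spare (((542.0729370117188, 236.5848388671875), (182.9484100341797, 114.01496124267578), 5.451226234436035), 4057) rim z/tilt [-3.00000e-03 -2.00000e-03  1.54198e+02]
 loaded seen x [389.9 624.8] y [183.6 340.1]
```

```bash
python3 -c "
from rig import robot
robot.hand_in(); print(robot.get_obs()['time_s'])"
```

```text
the job is handed in; nothing more can be done
the job is handed in; nothing more can be done
```

The long empty tote now stands on the loaded tote with the two low fronts looking opposite ways. I gripped it by its near long wall, turned it about 95°, set it down and let go. I then moved the arm about 240 mm clear and handed the job in at about 10 s of the 38 s allowed.

- **Height and level:** The top tote's rim reads about 155 mm, which fits standing on the lugs (nominal 156 mm); nested it would be 37 mm lower. Its tilt is under 0.3°.
- **Alignment:** The top camera puts the top tote about 1.5 mm and 0.2° from the loaded tote as measured before stacking. The side camera puts it about 1 mm and 0.4° off.
- **Contact:** The set-down touched at the expected height. The highest force I read was about 7 N.

**Checks that disagreed or failed:**
- The three cameras differed by 2–4 mm in absolute position, so I relied on offsets measured within one camera.
- One reading of the held tote in the wrist camera was about 2 mm off; I took it as a calibration error.
- After stacking, the loaded tote was too hidden to measure again. In the last picture it looked unmoved.

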